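# Set the glaze sample rack's kickstand and hold the rack upright

## Task

The glaze sample rack is leaning back on its rest posts. Flip its kickstand over and all the way down to its stop first, while the rack still leans on the posts; then take hold of the rack's top rail, raise the rack until it stands upright with the kickstand's foot clear of the foot plate, and finish while still gripping the rail and holding the rack upright and still for a photograph. Leave the mugs, flask, jar, bowl and brush where they are.

Things in the scene. Friction and masses are not known exactly. Their poses are not given: they have to be found in the camera images.
- rack_base: Dark wooden foot plate of the sample rack, 240 (x) x 300 (y) x 12 mm, fixed to the table; origin at the centre of its underside on the table, z up. Its x axis points to the side on which the kickstand comes down, away from the robot give or take the yaw; y to the left. Two raked steel rest posts with rubber pads, at x = -111 to -51, y = +-100, up to 160 mm high, carry the leaning rack.
- rack_hinge (a point): Middle of the rack's tilting axis (along the foot plate's y), 35 mm above the table, over the foot plate's origin; same axes as the foot plate.
- rack (a joint): Lean of the rack about rack_hinge, rad: 0 = upright, -0.35 = leaning on the rest posts towards the robot (its start), positive = tipping the other way, to the foot plate's +x. Turns almost freely; upright it is unstable and falls if let go. With the kickstand down, the foot meets the foot plate at about +0.15.
- rack_rail (a point): Middle of the rack's round top rail, a wooden dowel 20 mm in diameter and 222 mm long along the rack's y, 235 mm from rack_hinge along the rack's own z (turns with the rack). The rack is an open wooden frame 222 mm wide (y), 18 mm thick, 0.8 kg (may vary by a third), hung with two rows of coloured glaze tiles. Stiles 22 mm wide stand under the rail's two ends; for 150 mm between them nothing is nearer than 45 mm below the rail.
- kickstand (a joint): Turn of the kickstand about kick_hinge relative to the rack, rad: 0 = folded up along the rack, 2.6 = fully down at its stop on the foot plate's +x side. Starts between 0 and 0.2. It turns stiffly under its own weight (about 0.045 N m of friction): pushed over centre towards +x and on to some 30 degrees past vertical, it falls on to the stop by itself and stays there.
- kick_hinge (a point): Pivot of the kickstand on the outside of the rack's right stile: 127 mm to the rack's -y, 110 mm along the rack's z from rack_hinge; turns with the rack.
- kick_peg (a point): Middle of the free part of the orange peg at the kickstand's end: 14 mm in diameter, from 0 to 65 mm out from the steel leg to -y (this point is 35 mm out, 135 mm from the pivot axis). The point's z axis points along the leg from pivot to peg. The leg is a steel rod 11 mm in diameter, 0.16 kg in all.
- mug1: Clay-coloured mug, 78 mm wide, 88 mm tall, on the ware board at the left; leave alone. Origin under its centre.
- mug2: As mug1.
- mug3: As mug1.
- flask: Black and steel flask, 72 mm wide, 170 mm tall, standing on the right; leave alone. Origin under its centre.
- glaze_jar: Amber glaze jar with black lid, 64 mm wide, 85 mm tall, on the right; leave alone. Origin under its centre.
- slip_bowl: Blue bowl, 110 mm wide, 45 mm tall, on the right; leave alone. Origin under its centre.
- brush: Brush, 190 mm long, lying on the left near the robot; leave alone. Origin on the underside.

How it is judged:
On the way, in this order (a step that is already met when the one before it is completed fails the run):
1. the kickstand is flipped over centre and fully down while the rack still leans on its rest posts (value of joint kickstand above 2.5 rad and value of joint rack below -0.25 rad), for 0.2 s.
2. the rack is gripped and raised upright (value of joint rack between -0.07 and 0.07 rad and contact force between the fingers and rack above 1 N), for 0.2 s.
At the end, for the whole second after the job is handed in: The fingers still hold the rack by its top rail (over 1 N, grasp within 130 mm of the rail's middle), upright within 4 degrees and still (under 0.1 rad/s); the kickstand is fully down (over 2.5 rad), untouched by the fingers, its foot carrying nothing (under 0.3 N) (all of step 2 and velocity of joint rack between -0.1 and 0.1 rad/s and value of joint kickstand above 2.5 rad and distance between the grasp point and rack_rail below 0.13 m and contact force between the fingers and kickstand below 0.3 N and contact force between kickstand and rack_base below 0.3 N); the arm keeps its last pose, push and grip.
It fails at once if a bystander is moved more than 30 mm (distance of any of mug1, mug2, mug3, flask, glaze_jar, slip_bowl, brush from where it was at the start of the episode above 0.03 m).
It also fails if it takes over 48 s, if anything falls off the work surface, if the arm or the gripper's body presses on something with over 40 N, if the wrist force passes 120 N, or if a joint passes its speed limit or range.

## Robot

A 6-joint arm with a two-finger parallel gripper is mounted at the origin on the work surface. World frame = base frame: x ahead of the robot, y to its left, z up, the work surface at z = 0. Lengths are in m, angles in rad, forces in N, time in s.
With the tool pointing down it reaches from about 0.325 to 1 m from the base axis. Payload 5.1 kg.
Tool frame: the origin (TCP) lies between the finger pads; the fingertips stand 25 mm ahead of it and the grasp point (between the pads) lies 6 mm ahead of it; z points along the fingers, y is the line along which they close (so a half turn about z gives the same grasp; the last joint's range is limited). The gripper opens to 85 mm and grips with 20 to 120 N. Pads are 22 mm wide; open, the fingers measure 114 mm over their backs; the gripper's body (76 mm by 85 mm) begins 54 mm behind the grasp point. The pads swing forward as they close: fully open they stand 13 mm farther back than shut.
Start: joints at [1.208, 0.124, 1.65, -0, 1.367, -0.083], TCP at [0.18, 0.625, 0.256] pointing down, gripper open.
Joint ranges: [-2.61, 2.61], [-1.02, 2.33], [0.03, 2.71], [-1.35, 4.49], [0.32, 2.68], [-2.91, 2.91]. Speed limits (rad/s): [2.57, 2.57, 3.14, 3.14, 3.14, 3.14].

## Interface

Orientations are given as a rotation vector (axis times angle).
In Python, from workcell import bot gives the robot as it stands. The module is installed in compiled form; this text tells all that it offers.
- The arm moves only by the tool drive_tool, never from a script. Its argument "deltas" is a list of rows, each a list of 4 numbers: the shift along the tool's x, y, z in units of 50 mm (1.0 is 50 mm), then the turn about the tool's z in rad. In form: [[tx, ty, tz, turn], ...]. A call has 1 to 8 rows; each row shifts and turns the commanded pose from where the row before left it, along the tool's axes as they then stand; what a row does not reach is not made up. A row lasts 1/10 s, in which the tool goes at most 50 mm and 8.59 degrees, less where a joint would pass 70% of its speed; a pose out of reach is approached as far as the arm can. A call is refused whole if a number of a shift passes 1 or a number of a turn 0.15, either way. A call with a gripper value outside its range is refused whole. "hand" is the opening, from -1 (shut) to 1 (fully open), set as the call begins (left out, the last holds). The fingers move at their own pace and stop on an object; the grip force is fixed at half the most. Time passes only in rows, so rows that do not move let the fingers close. It gives the time, the measured TCP pose, the force, the opening and the grip force at its end, in the units of the state.
- bot.get_state(): the state, without advancing time (a new reading comes with each control period).
- bot.capture(name): name is "scene" or "side" or "wrist"; returns a dict with "image" (400x640x3 uint8, red, green, blue), "intrinsics" (3x3 intrinsics, pixels), "dist_coeffs" ([k1, k2, p1, p2, k3] as OpenCV has them; the pictures are not rectified), "T" (4x4, takes a point from camera to world coordinates); the wrist camera has in their place "mount" (4x4, takes a point from camera to tool coordinates, whose origin is the TCP and whose axes are the flange's). Camera axes: x right, y down, z forward; pixel columns grow to the right and rows downward; lengths in m; the calibration is good to about 2 mm. A picture is of the moment at which its call begins: read the wrist's pose just before it. There is no depth.
- bot.sign_off(): hands the job in; it is judged then, once.
Trained networks look in the newest picture that a camera, given by its name, has taken for a name from the list of things; names that differ only in an ending like _2 or _b are one class to them, and where a whole thing is asked for, a point or a joint stands for the part that bears it (a point fixed in the world has none). Each returns a list of dicts, best first, with "confidence" (0 to 1); they miss things now and then, are a little off and sometimes report something else, mostly with a low value. They report only what shows in the picture. A call takes as long as a camera call.
- bot.cut_out(camera, label): "region" (400x640 bool, what is visible of it) and "uv" ([column, row] in pixels, amid what is visible of it).
The state is a dict: "time": time; "q": joint angles; "dq": joint speeds; "tau": joint torques, N m; "position": TCP position; "eef_rot": TCP orientation; "contact_force": force on the tool from outside, world axes, zero at the start; "ft_torque": the same for the moment, N m; "width": finger opening in m; "grip_force": force on a finger pad.
Only numpy, scipy, OpenCV 4.12 (cv2) and the standard library are available. Lean on these libraries where they do the work, as an engineer would, in place of code of your own. Each camera call takes 0.05 s, during which the arm holds its last target. There are 200 camera calls.

## Working session

There is one attempt and no reset: what is moved stays moved. The work goes in short steps, Python scripts to look and compute and a tool call to move; the robot and the scene stay as the last step left them, time stands still between calls to the robot, and variables do not carry over. Pictures are saved under pics/ and viewed, at most 10 in all, crops included, and the job is handed in when it is done.

Besides the shell and the picture viewer there is one more tool, called after "Request:" as name(argument=value, ...), one argument or row to a line, values as JSON. drive_tool: Moves the arm, as the interface text tells. Its arguments: {"type":"object","properties":{"deltas":{"type":"array","items":{"type":"array","items":{"type":"number"}}},"hand":{"type":"number"}},"required":["deltas"]}

```bash
mkdir -p pics; python3 - <<'E'
from workcell import bot
import cv2,numpy as np
s=bot.get_state();print({k:np.round(v,3) for k,v in s.items()})
ims=[]
for c in("scene","side"):
    d=bot.capture(c);cv2.imwrite(f"pics/{c}0.png",d["image"][:,:,::-1])
    print(c,d["intrinsics"].round(1).tolist(),np.round(d["dist_coeffs"],3),d["T"].round(3).tolist())
    for l in("rack_base","rack","kickstand","kick_peg","rack_rail","flask","glaze_jar","slip_bowl","mug1","brush"):
        for r in bot.cut_out(c,l)[:3]:
            ys,xs=np.where(r["region"]);print(l,round(r["confidence"],2),np.round(r["uv"]),xs.min(),xs.max(),ys.min(),ys.max())
E
```

```text
{'time': np.float64(0.0), 'q': array([ 1.208,  0.125,  1.652,  0.   ,  1.367, -0.083]), 'dq': array([ 0.001, -0.001, -0.001,  0.   ,  0.001,  0.001]), 'tau': array([-1.0000e-03, -4.2361e+01, -3.6546e+01, -0.0000e+00,  7.0000e-03,
       -0.0000e+00]), 'position': array([0.179, 0.624, 0.255]), 'eef_rot': array([-4.38e-01, -3.11e+00,  3.00e-03]), 'contact_force': array([ 0.3  ,  0.035, -0.363]), 'ft_torque': array([0.018, 0.008, 0.   ]), 'grip_force': np.float64(0.0), 'width': np.float64(0.085)}
scene [[466.4, 0.0, 322.1], [0.0, 466.4, 203.2], [0.0, 0.0, 1.0]] [-0.133  0.     0.     0.     0.   ] [[-0.882, 0.356, -0.308, 0.961], [0.47, 0.687, -0.554, 0.772], [0.014, -0.634, -0.773, 1.252], [0.0, 0.0, 0.0, 1.0]]
rack_base 0.98 [307. 218.] 260 346 123 267
rack 0.75 [310. 190.] 293 339 122 246
kickstand 0.53 [310. 130.] 305 313 123 162
kick_peg 0.48 [307. 141.] 303 314 122 166
rack_rail 0.79 [310. 189.] 293 338 122 246
rack_rail 0.36 [308. 144.] 302 313 123 166
flask 0.82 [252. 140.] 244 265 113 159
flask 0.26 [308. 219.] 260 347 123 267
flask 0.26 [448. 321.] 430 464 301 344
glaze_jar 0.
[... 560 characters left out ...]
.239], [-0.248, -0.512, 0.822, -1.215], [-0.025, -0.845, -0.534, 0.959], [0.0, 0.0, 0.0, 1.0]]
rack_base 0.73 [332. 255.] 296 380 166 292
rack 0.8 [324. 218.] 303 340 166 274
kickstand 0.54 [316. 224.] 309 326 206 251
kick_peg 0.55 [317. 228.] 309 327 205 252
rack_rail 0.79 [322. 215.] 303 340 166 273
rack_rail 0.74 [320. 335.] 296 340 317 353
flask 0.65 [381. 330.] 365 398 293 364
flask 0.23 [322. 220.] 303 340 166 274
glaze_jar 0.86 [427. 328.] 412 439 308 350
slip_bowl 0.85 [319. 334.] 296 339 317 354
mug1 0.8 [302. 157.] 296 315 147 175
mug1 0.65 [381. 330.] 366 399 293 364
mug1 0.58 [277. 165.] 268 288 151 180
brush 0.95 [253. 209.] 224 278 203 213
brush 0.67 [278. 168.] 269 288 152 180
```

```bash
python3 - <<'E'
import cv2
a=cv2.imread("pics/scene0.png")[100:300,200:400];b=cv2.imread("pics/side0.png")[140:370,240:450]
a=cv2.resize(a,None,fx=2.9,fy=2.9,interpolation=2)
cv2.imwrite("pics/a.png",a);cv2.imwrite("pics/b.png",cv2.resize(b,None,fx=2.6,fy=2.6,interpolation=2))
E
```

```text
(no output)
```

View pics/a.png

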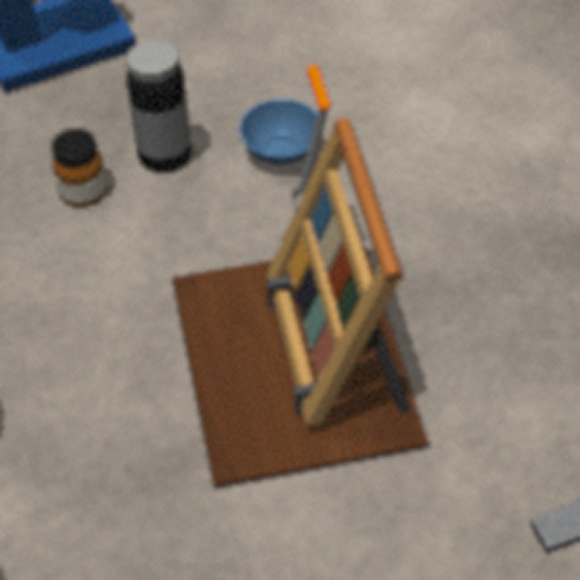

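View pics/b.png

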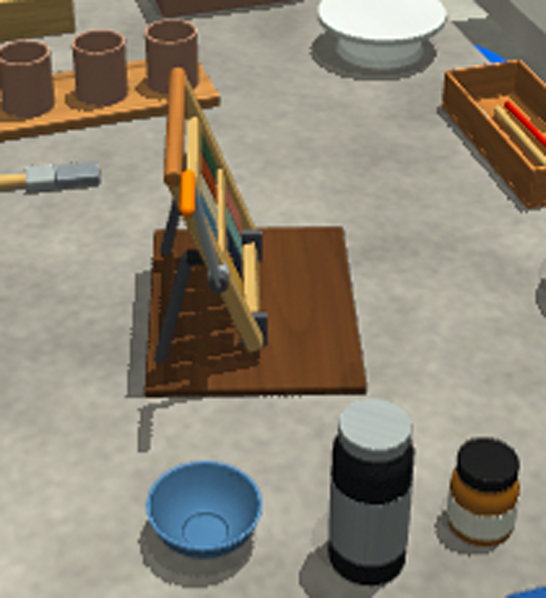

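The scene crop shows the rack leaning towards the robot, with the orange peg at the far right end just beside the rail and the bowl below and outside it. The side crop shows the foot plate corners, the rail ends, the peg at (187,175)-(188,212), and the flask to the +x side. I'll fit the rack's pose to these points.

```bash
cat > h.py <<'E'
import numpy as np,cv2
from scipy.spatial.transform import Rotation as R
from scipy.optimize import least_squares
def proj(P,d):
    Ti=np.linalg.inv(d["T"]);return cv2.projectPoints(np.float64(P).reshape(-1,1,3),cv2.Rodrigues(Ti[:3,:3])[0],Ti[:3,3],d["intrinsics"],np.float64(d["dist_coeffs"]))[0][:,0]
def model(p,pt):
    x,y,yaw,lean,k=p;f,v=pt
    if f=="r": v=R.from_euler("y",lean).apply(v)+[0,0,.035]
    if f=="k": v=R.from_euler("y",lean).apply(R.from_euler("y",k).apply(v)+[0,-.127,.11])+[0,0,.035]
    return R.from_euler("z",yaw).apply(v)+[x,y,0]
def ray(d,uv,z):
    n=cv2.undistortPoints(np.float64([[uv]]),d["intrinsics"],np.float64(d["dist_coeffs"]))[0,0]
    v=d["T"][:3,:3]@[*n,1];o=d["T"][:3,3];return o+v*(z-o[2])/v[2]
E
python3 - <<'E'
from h import *
from workcell import bot
C={c:bot.capture(c) for c in("scene","side")}
b=lambda sx,sy,z=.012:("b",[sx*.12,sy*.15,z])
rl=lambda y:("r",[0,y,.235]); pk=lambda o:("k",[0,-o,.135])
A=[(b(1,-1),175,278),(b(1,1),216,487),(b(-1,1),428,444),(rl(-.111),343,124),(rl(.111),392,272),(pk(.065),314,68),(pk(.005),325,104)]
B=[(b(-1,-1),147,390),(b(1,-1),366,387),(b(1,1),344,228),(b(-1,1),155,230),(rl(.111),177,73),(rl(-.111),173,178),(pk(.065),188,210),(pk(0.005),187,177)]
obs=[("scene",m,200+u/2.9,100+v/2.9) for m,u,v in A]+[("side",m,240+u/2.6,140+v/2.6) for m,u,v in B]
f=lambda p:np.concatenate([proj(model(p,m),C[c])[0]-[u,v] for c,m,u,v in obs])
r=least_squares(f,[.5,0,0,-.35,.1],loss="soft_l1");p=r.x;print(p.round(4));print(f(p).reshape(-1,2).round(1).tolist())
np.save("p.npy",p)
for n,m in(("rail",rl(0)),("peg",pk(.035)),("pegtip",pk(.065)),("kh",("k",[0,0,0]))):print(n,model(p,m).round(3))
for c,l,z in(("scene","slip_bowl",.03),("side","slip_bowl",.03),("side","flask",.08),("scene","flask",.08),("side","glaze_jar",.04)):
    print(c,l,ray(C[c],bot.cut_out(c,l)[0]["uv"],z).round(3))
E
```

```text
[ 0.5681 -0.0749 -0.2574 -0.3506  0.1426]
[[-1.5, -0.9], [-1.4, -0.8], [0.3, -0.3], [-0.3, -0.1], [0.6, 2.2], [-0.6, -0.6], [-0.3, -0.5], [-1.2, -0.8], [0.4, -0.9], [-0.5, -1.8], [-0.3, -1.4], [0.3, -0.3], [-0.0, 0.1], [-0.7, 0.8], [0.0, 0.1]]
rail [ 0.49  -0.054  0.256]
peg [ 0.463 -0.215  0.27 ]
pegtip [ 0.456 -0.244  0.27 ]
kh [ 0.499 -0.188  0.138]
scene slip_bowl [ 0.416 -0.401  0.03 ]
side slip_bowl [ 0.431 -0.391  0.03 ]
side flask [ 0.566 -0.454  0.08 ]
scene flask [ 0.703 -0.41   0.08 ]
side glaze_jar [ 0.69  -0.443  0.04 ]
```

```bash
cat >> h.py <<'E'
def plan(target,ay=None):
    "world target -> tool-frame shift in 50mm units; turn needed so tool y is along rack x'"
    from workcell import bot
    s=bot.get_state();M=R.from_rotvec(s["eef_rot"]).as_matrix();p=np.load("p.npy")
    xr=np.array([np.cos(p[2]),np.sin(p[2]),0]);l=M.T@xr;a=np.arctan2(-l[0],l[1]);a=(a+np.pi/2)%np.pi-np.pi/2
    M2=M@R.from_euler("z",a).as_matrix()
    print("t",s["time"],"q6",s["q"][5].round(2),"pos",s["position"].round(3),"turn",a.round(3),"\nnow-axes",(M.T@(target-s["position"])/.05).round(2),"turned-axes",(M2.T@(target-s["position"])/.05).round(2));print("axes after turn",M2.round(3).tolist())
def rk(x,y,z):
    return model(np.load("p.npy"),("b",[x,y,z]))
E
python3 - <<'E'
from h import *
t=rk(-.118,-.167,.38);print(t);plan(t)
from workcell import bot
bot.capture("side")
for r in bot.cut_out("side","mug1")[:5]:print(round(r["confidence"],2),np.round(r["uv"]))
E
```

```text
[ 0.41147088 -0.20638691  0.38      ]
t 1.45 q6 -0.08 pos [0.18  0.625 0.256] turn 1.548 
now-axes [ -9.05 -14.7   -2.47] turned-axes [-14.89   8.72  -2.47]
axes after turn [[0.255, 0.967, -0.0], [0.967, -0.255, 0.0], [0.0, -0.0, -1.0]]
0.91 [249. 170.]
0.84 [278. 168.]
0.67 [301. 160.]
```

Request:
drive_tool(
  deltas=[
    [0,0,-0.5,0.14],
    [0,0,-0.5,0.14],
    [0,0,-0.5,0.14],
    [0,0,-0.5,0.14],
    [0,0,-0.5,0.14],
    [0,0,0,0.14],
    [0,0,0,0.14],
    [0,0,0,0.14],
  ],
  hand=-1,
)

```text
time: 2.35
position: [0.1795, 0.6247, 0.3817]
eef_rot: [-2.03, -2.397, -0.001]
contact_force: [-0.1, -0.2, 0.3]
width: -0.0
grip_force: 0.0
```

Request:
drive_tool(
  deltas=[
    [0,0,0,0.14],
    [0,0,0,0.14],
    [0,0,0,0.14],
    [-0.8,0.5,0,0],
    [-0.8,0.5,0,0],
    [-0.8,0.5,0,0],
    [-0.8,0.5,0,0],
    [-0.8,0.5,0,0],
  ],
)

```text
time: 3.15
position: [0.2515, 0.3983, 0.3813]
eef_rot: [2.479, 1.929, 0.001]
contact_force: [0.4, -0.9, 0.4]
width: 0.0003
grip_force: 0.0
```

Request:
drive_tool(
  deltas=[
    [-0.8,0.5,0,0],
    [-0.8,0.5,0,0],
    [-0.8,0.5,0,0],
    [-0.8,0.5,0,0],
    [-0.8,0.5,0,0],
    [-0.8,0.5,0,0],
    [-0.8,0.5,0,0],
    [-0.8,0.5,0,0],
  ],
)

```text
time: 3.95
position: [0.3663, 0.0388, 0.3818]
eef_rot: [2.479, 1.928, 0.002]
contact_force: [0.8, 1.0, 0.4]
width: 0.0002
grip_force: 0.0
```

```bash
python3 - <<'E'
from h import *
plan(rk(-.118,-.167,.38))
E
```

```text
t 3.95 q6 0.21 pos [0.366 0.039 0.382] turn 0.008 
now-axes [-4.53  2.08  0.04] turned-axes [-4.51  2.12  0.04]
axes after turn [[0.255, 0.967, 0.002], [0.967, -0.255, 0.0], [0.001, 0.002, -1.0]]
```

Request:
drive_tool(
  deltas=[
    [-0.75,0.35,0,0],
    [-0.75,0.35,0,0],
    [-0.75,0.35,0,0],
    [-0.75,0.35,0,0],
    [-0.75,0.35,0,0],
    [-0.75,0.35,0,0],
    [0,0,0,0],
    [0,0,0,0],
  ],
)

```text
time: 4.75
position: [0.4125, -0.2039, 0.381]
eef_rot: [-2.481, -1.925, 0.0]
contact_force: [-0.2, -0.1, -0.1]
width: 0.0001
grip_force: 0.0
```

```bash
python3 - <<'E'
from h import *
from workcell import bot
plan(rk(-.118,-.167,.262))
d=bot.capture("wrist");w=d["image"][:,:,::-1]
cv2.imwrite("pics/w1.png",w)
for l in("kick_peg","kickstand"):
    for r in bot.cut_out("wrist",l)[:2]:print(l,r["confidence"],r["uv"])
E
```

```text
t 4.75 q6 -0.33 pos [ 0.413 -0.204  0.381] turn 0.007 
now-axes [-0.06 -0.01  2.38] turned-axes [-0.06 -0.    2.38]
axes after turn [[0.255, 0.967, -0.001], [0.967, -0.255, 0.001], [0.001, -0.001, -1.0]]
kick_peg 0.83 [386.1, 190.6]
kickstand 0.77 [389.1, 191.2]
```

View pics/w1.png

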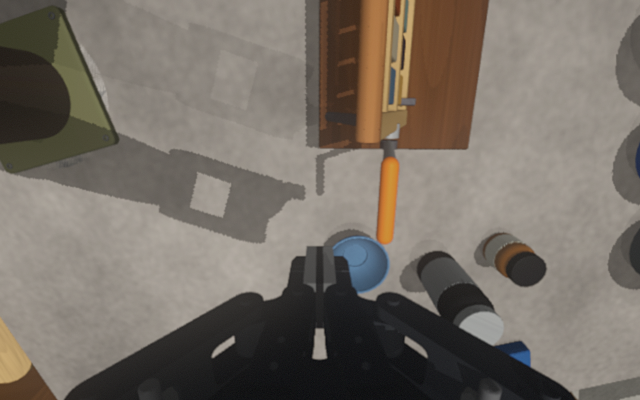

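The peg lies at (388,160–240), ahead of and to the right of the closed fingertips at (318,250), as the fit says. Descending behind it.

Request:
drive_tool(
  deltas=[
    [0,0,0.6,0],
    [0,0,0.6,0],
    [0,0,0.6,0],
    [0,0,0.55,0],
    [0,0,0,0],
    [0,0.2,0,0],
    [0,0.2,0,0],
    [0,0.2,0,0],
  ],
)

```text
time: 5.7
position: [0.4437, -0.2112, 0.2663]
eef_rot: [2.477, 1.927, 0.002]
contact_force: [0.1, 0.4, -0.2]
width: -0.0002
grip_force: 0.0
```

Request:
drive_tool(
  deltas=[
    [0,0.2,0,0],
    [0,0.2,0,0],
    [0,0.2,0,0],
    [0,0.2,0,0],
    [0,0.2,0,0],
    [0,0.2,0,0],
    [0,0.2,0.05,0],
    [0,0.2,0.05,0],
  ],
)

```text
time: 6.5
position: [0.52, -0.2305, 0.2583]
eef_rot: [-2.48, -1.928, 0.0]
contact_force: [0.1, 0.3, -0.8]
width: -0.0002
grip_force: 0.0
```

```bash
python3 - <<'E'
from h import *
from workcell import bot
s=bot.get_state();print(s["position"],s["contact_force"])
d=bot.capture("side")["image"][140:320,250:430,::-1];cv2.imwrite("pics/s2.png",cv2.resize(d,None,fx=3,fy=3,interpolation=2))
E
```

```text
[ 0.51997319 -0.23054176  0.2582799 ] [ 0.07915571  0.33287047 -0.79985277]
```

View pics/s2.png

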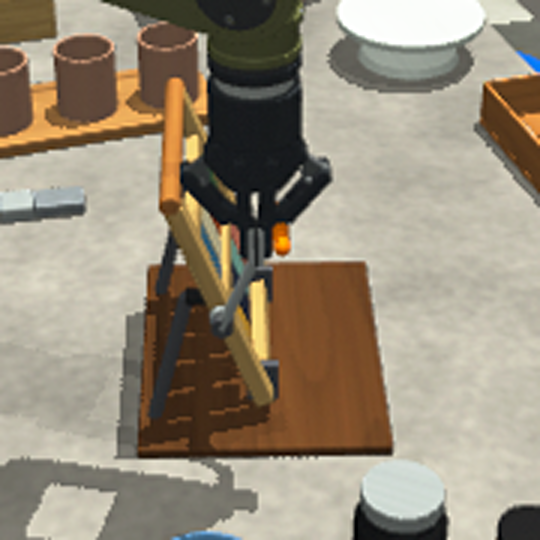

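The peg at (283,240) is past vertical, ahead of the fingers, and the rack still leans. I keep pushing.

Request:
drive_tool(
  deltas=[
    [0,0.2,0.1,0],
    [0,0.2,0.15,0],
    [0,0.2,0.15,0],
    [0,0.2,0.15,0],
    [0,0,0,0],
    [0,0,0,0],
    [0,0,0,0],
    [0,0,0,0],
  ],
)

```text
time: 7.35
position: [0.558, -0.2403, 0.2319]
eef_rot: [2.48, 1.928, 0.0]
contact_force: [-0.7, -0.3, -0.2]
width: 0.0003
grip_force: 0.0
```

```bash
python3 - <<'E'
from h import *
from workcell import bot
s=bot.get_state();print(s["position"],s["contact_force"])
d=bot.capture("side")["image"][140:320,250:430,::-1];cv2.imwrite("pics/s3.png",cv2.resize(d,None,fx=3,fy=3,interpolation=2))
E
```

```text
[ 0.55800091 -0.24032546  0.23191642] [-0.72522363 -0.3297531  -0.24051176]
```

View pics/s3.png

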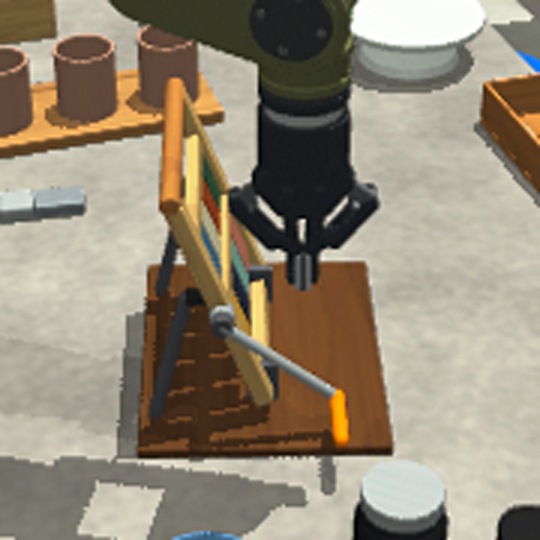

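```bash
python3 - <<'E'
from h import *
from workcell import bot
d=bot.capture("side");p=np.load("p.npy")
for k in(2.4,2.5,2.6):
    q=[*p[:4],k];print(k,[proj(model(q,("k",[0,-o,.135])),d)[0].round(1) for o in(.005,.065)])
r=bot.cut_out("side","kick_peg")[0];im=d["image"].astype(int)
m=(im[...,0]>190)&(im[...,2]<60)&(im[...,1]>80);m[:250]=0;m[300:]=0;ys,xs=np.where(m);print(xs.min(),xs.max(),ys.min(),ys.max(),xs[ys<ys.min()+3].mean(),xs[ys>ys.max()-3].mean())
plan(rk(-.0806,0,.39))
E
```

```text
2.4 [array([367.7, 266.2]), array([369.5, 280.8])]
2.5 [array([365.1, 269.5]), array([366.8, 284.2])]
2.6 [array([362.1, 272.6]), array([363.7, 287.3])]
360 365 270 287 362.6666666666667 363.27272727272725
t 7.5 q6 -0.25 pos [ 0.558 -0.24   0.232] turn 0.008 
now-axes [ 3.27 -2.23 -3.17] turned-axes [ 3.25 -2.26 -3.17]
axes after turn [[0.255, 0.967, 0.001], [0.967, -0.255, -0.0], [-0.0, 0.001, -1.0]]
```

The kickstand is at its stop (k ≈ 2.6). Next is the rail.

Request:
drive_tool(
  deltas=[
    [0,0,-0.8,0],
    [0,0,-0.8,0],
    [0,0,-0.8,0],
    [0,0,-0.77,0.008],
    [0.65,-0.45,0,0],
    [0.65,-0.45,0,0],
    [0.65,-0.45,0,0],
    [0.65,-0.45,0,0],
  ],
  hand=1,
)

```text
time: 8.3
position: [0.5032, -0.0904, 0.3901]
eef_rot: [2.488, 1.917, 0.001]
contact_force: [0.4, -0.2, 0.4]
width: 0.0854
grip_force: 0.0
```

Request:
drive_tool(
  deltas=[
    [0.65,-0.46,0,0],
    [0,0,0,0],
    [0,0,0,0],
    [0,0,0,0],
  ],
)

```text
time: 8.7
position: [0.4902, -0.0549, 0.3899]
eef_rot: [2.488, 1.918, -0.0]
contact_force: [1.2, 0.4, -0.3]
width: 0.0854
grip_force: 0.0
```

```bash
python3 - <<'E'
from h import *
from workcell import bot
plan(rk(-.0806,0,.262))
s=bot.get_state();d=bot.capture("wrist")
cv2.imwrite("pics/w4.png",d["image"][:,:,::-1])
T=np.eye(4);T[:3,:3]=R.from_rotvec(s["eef_rot"]).as_matrix();T[:3,3]=s["position"];d["T"]=T@d["mount"]
p=np.load("p.npy")
print([proj(model(p,("r",[0,y,.235])),d)[0].round(0) for y in(-.111,0,.111)])
print([proj(s["position"]-[0,0,.006+0*z],d)[0].round(0) for z in(0,)])
E
```

```text
t 8.7 q6 0.04 pos [ 0.49  -0.055  0.39 ] turn -0.0 
now-axes [ 0.01 -0.    2.56] turned-axes [ 0.01 -0.    2.56]
axes after turn [[0.255, 0.967, 0.0], [0.967, -0.255, -0.0], [-0.0, 0.0, -1.0]]
[array([318., 307.]), array([318., 199.]), array([318.,  59.])]
[array([318., 282.])]
```

View pics/w4.png

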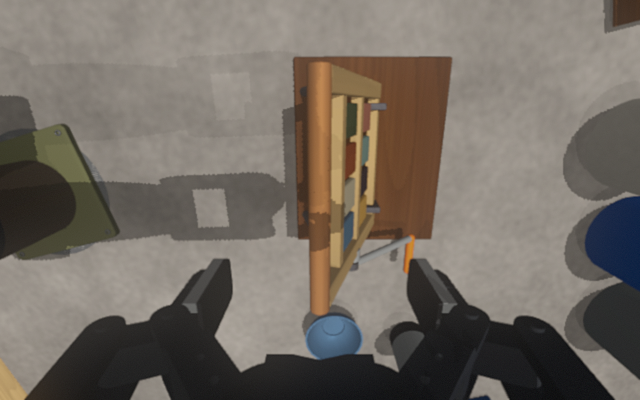

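The rail runs from (319,62) to (319,310), centred between the open fingers and matching the projection. Descending and closing.

Request:
drive_tool(
  deltas=[
    [0,0,0.6,0],
    [0,0,0.6,0],
    [0,0,0.6,0],
    [0,0,0.4,0],
    [0,0,0.35,0],
    [0,0,0,0],
    [0,0,0,0],
  ],
)

```text
time: 9.45
position: [0.4903, -0.0551, 0.2623]
eef_rot: [-2.489, -1.917, 0.001]
contact_force: [0.6, -1.0, 0.5]
width: 0.0854
grip_force: 0.0
```

Request:
drive_tool(
  deltas=[
    [0,0,0,0],
    [0,0,0,0],
    [0,0,0,0],
    [0,0,0,0],
    [0,0,0,0],
    [0,0,0,0],
    [0,0,0,0],
    [0,0,0,0],
  ],
  hand=-1,
)

```text
time: 10.25
position: [0.4904, -0.0544, 0.263]
eef_rot: [2.487, 1.918, 0.001]
contact_force: [0.4, -0.1, 4.3]
width: 0.0183
grip_force: 58.7
```

Request:
drive_tool(
  deltas=[
    [0,0.13,-0.045,0],
    [0,0.13,-0.04,0],
    [0,0.13,-0.038,0],
    [0,0.13,-0.034,0],
    [0,0.135,-0.03,0],
    [0,0.135,-0.027,0],
  ],
)

```text
time: 10.85
position: [0.5279, -0.0642, 0.2738]
eef_rot: [-2.486, -1.917, 0.003]
contact_force: [-4.3, 1.1, 7.7]
width: 0.0182
grip_force: 62.9
```

Request:
drive_tool(
  deltas=[
    [0,0.135,-0.022,0],
    [0,0.135,-0.018,0],
    [0,0.135,-0.014,0],
    [0,0.137,-0.01,0],
    [0,0.138,-0.006,0],
    [0,0.138,-0.002,0],
    [0,0,0,0],
    [0,0,0,0],
  ],
)

```text
time: 11.65
position: [0.5683, -0.0748, 0.2764]
eef_rot: [2.487, 1.918, 0.001]
contact_force: [-1.0, 1.0, 1.8]
width: 0.0182
grip_force: 65.4
```

```bash
python3 - <<'E'
from h import *
from workcell import bot
plan(rk(0,0,.276));s=bot.get_state();print(s["contact_force"],s["width"],s["grip_force"])
for c,o in(("side",(250,130)),("scene",(230,100))):
    d=bot.capture(c);im=d["image"][o[1]:o[1]+170,o[0]:o[0]+170,::-1];cv2.imwrite(f"pics/{c}5.png",cv2.resize(im,None,fx=3.4,fy=3.4,interpolation=2))
    p=np.load("p.npy")
    for L in(-.1,0,.1):
        q=[*p[:3],L,2.6];print(c,L,[((proj(model(q,m),d)[0]-o)*3.4).round(0).tolist() for m in(("r",[0,-.111,.235]),("r",[0,.111,.235]),("k",[0,-.065,.135]),("k",[0,0,0]))])
E
```

```text
t 11.65 q6 0.03 pos [ 0.568 -0.075  0.276] turn 0.0 
now-axes [-0.   -0.    0.01] turned-axes [-0.   -0.    0.01]
axes after turn [[0.255, 0.967, 0.001], [0.967, -0.255, 0.0], [0.0, 0.001, -1.0]]
[-1.02756257  0.99286901  1.76681545] 0.01817382333568655 65.4133951663971
side -0.1 [[267.0, 251.0], [263.0, 114.0], [389.0, 551.0], [285.0, 394.0]]
side 0 [[297.0, 250.0], [290.0, 112.0], [389.0, 558.0], [298.0, 393.0]]
side 0.1 [[328.0, 250.0], [317.0, 113.0], [387.0, 564.0], [312.0, 394.0]]
scene -0.1 [[237.0, 144.0], [292.0, 328.0], [138.0, 269.0], [224.0, 229.0]]
scene 0 [[211.0, 147.0], [263.0, 332.0], [139.0, 274.0], [213.0, 231.0]]
scene 0.1 [[186.0, 152.0], [235.0, 338.0], [140.0, 278.0], [201.0, 233.0]]
```

View pics/side5.png

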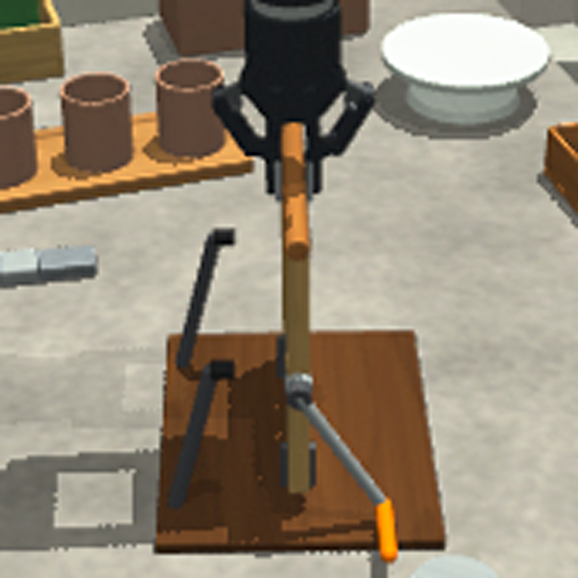

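View pics/scene5.png

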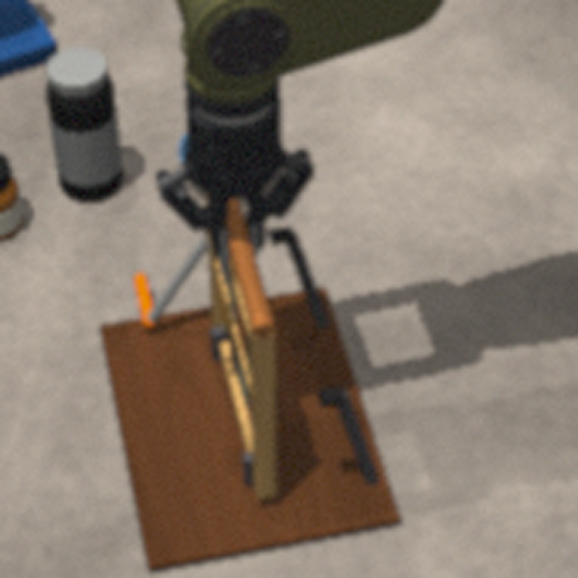

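The rack is upright: the rail end at (297,250) in the side crop matches lean 0, and the peg at (388,557) shows the kickstand down with its foot clear. The gripper holds the rail at its middle. I let it settle briefly, then hand in.

Request:
drive_tool(
  deltas=[
    [0,0,0,0],
    [0,0,0,0],
    [0,0,0,0],
    [0,0,0,0],
  ],
)

```text
time: 12.15
position: [0.5677, -0.0746, 0.2764]
eef_rot: [-2.487, -1.918, -0.0]
contact_force: [0.7, 2.4, 1.3]
width: 0.018
grip_force: 65.3
```

```bash
python3 -c "
from workcell import bot
print(bot.sign_off())"
```

```text
the job is handed in; nothing more can be done
None
```

I flipped the kickstand down to its stop while the rack still leaned, then gripped the top rail, held the rack upright with the foot clear of the plate, and handed the job in at about 12 s; no verdict came back.

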